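Clip the hex driver onto the tether hook

TASK

Pick up the short steel hex driver and clip it onto the leaning snap hook of the tether stand: put its eye over the hook's nose and push it down along the nose, past the sprung gate, until the gate has snapped shut above it, with the driver's handle on the open side of the hook, away from the spine. Let go so that the driver hangs from the closed hook, and leave the other loose things where they lie.

Things in the scene. Friction and masses are not known exactly. Their poses are not given: they have to be found in the camera images.
- driver_grip (a point): Middle of the 90 mm handle of the loose brushed-steel hex driver (about 100 g), which lies flat anywhere left or right of the stand. The handle is eight-sided, 18 mm across flats, with flats at sides, top and underside; this point is on its axis, 9 mm above the table. x runs along the handle to the eye, z up. At the -x end is a bare hex bit, 5 mm thick, 32 mm long.
- driver_eye (a point): Centre of the driver's eye, 66 mm from driver_grip along x, same axes. The eye is a short thick steel tube with its bore along z (vertical as it lies): bore 14.5 mm, outside 26.5 mm, 18 mm long. It slides along the hook's nose only when in line with it within about 20 degrees.
- nose_tip (a point): Centre of the rounded tip of the snap hook's nose, 195 mm above the table. The J-shaped hook of 7 mm steel bar is fixed to a heavy stand whose place and yaw vary. z points out of the nose along its axis, 40 degrees from vertical, leaning roughly to the robot; x points from nose to spine (away from the robot and up). Nothing stands above the nose or on its -x side, where the handle belongs.
- nose_foot (a point): Lower end of the straight nose, 62 mm below nose_tip along the nose, same axes. Here the bar bends round to the spine, a parallel 7 mm bar 28 mm away in x. The eye, let go once past the gate, slides down to rest near here while the handle droops on the -x side.
- gate_hinge (a point): Hinge of the gate on the spine: 28 mm in x and -6 mm in z from nose_tip, same axes. The gate is an aluminium flap 24 mm long, 10 wide, 4 thick, reaching from here to the nose at 11 mm below its tip. Above the hinge a steel block (x 23 to 57 mm, z -1 to 17 mm from nose_tip) joins the spine to the stand's post, whose top is 240 mm above the table.
- gate (a joint): The sprung gate: 0 shut, up to 1.3 rad pressed inward and down; it cannot open outward. Its spring takes about 1.5 to 3 N at the tip. An eye threaded on the nose pushes it aside, and it springs shut above the eye once the eye's centre is some 40 mm or more below nose_tip along the nose.
- battery: Bystander: loose lithium battery brick, silver with grey ends, 105 x 36 x 30 mm, origin under its middle.
- leg_a: Bystander: loose white nylon landing leg, bent strut about 110 x 80 mm, 12 mm thick, origin near its middle on the table.
- leg_b: Bystander: the second white landing leg, same shape.
- screwdriver: Bystander: loose ordinary screwdriver with black handle and no eye, about 160 mm long, origin under its middle.
- motor: Bystander: loose drone motor, a round can 28 mm across and 34 mm high with its shaft, origin under its middle.
There are look-alikes about, which are no part of the job. Of the things like the part that bears driver_grip, leave any that is orange; of the rest the larger one is meant.

How it is judged (in metres and radians):
At the end, for the whole second after the job is handed in: The eye is threaded on the nose (centre within 10 mm of its axis in x and y, 32 to 75 mm below the tip along it), the handle's middle over 30 mm to the nose's -x side, the gate shut (under 0.15 rad), and the driver hangs still (under 0.05 m/s) (x of driver_eye in the frame of nose_tip between -0.01 and 0.01 m and y of driver_eye in the frame of nose_tip between -0.01 and 0.01 m and z of driver_eye in the frame of nose_tip between -0.075 and -0.032 m and x of driver_grip in the frame of nose_tip below -0.03 m and value of joint gate below 0.15 rad and linear speed of driver below 0.05 m/s); the robot touches nothing.
It fails at once if a bystander (battery, landing legs, screwdriver, motor) is moved more than 30 mm (distance of any of battery, leg_a, leg_b, screwdriver, motor from where it was at the start of the episode above 0.03 m).
It also fails if it takes over 50 s, if anything falls off the work surface, if the arm or the gripper's body presses on something with over 40 N, if the wrist force passes 120 N, or if a joint passes its speed limit or range.

ROBOT

A 6-joint arm with a two-finger parallel gripper is mounted at the origin on the work surface. World frame = base frame: x ahead of the robot, y to its left, z up, the work surface at z = 0. Lengths are in mm, angles in rad, forces in N, time in s.
With the tool pointing down it reaches from about 350 to 725 mm from the base axis. Payload 4.3 kg.
Tool frame: the origin (TCP) lies between the finger pads; the fingertips stand 11 mm ahead of it and the grasp point (between the pads) lies 8 mm behind it; z points along the fingers, y is the line along which they close (so a half turn about z gives the same grasp; the last joint's range is limited). The gripper opens to 85 mm and grips with 20 to 120 N. Pads are 22 mm wide; open, the fingers measure 114 mm over their backs; the gripper's body (76 mm by 85 mm) begins 54 mm behind the grasp point. The pads swing forward as they close: fully open they stand 13 mm farther back than shut.
Start: joints at [-1.214, 0.377, 0.081, 1.274, 0, 1.46], TCP at [258.784, -513.514, 242.329] pointing down, gripper open.
Joint ranges: [-2.72, 2.72], [-0.84, 1.66], [-1.02, 1.22], [-1.77, 2.12], [-1.37, 1.28], [-3.14, 3.14]. Speed limits (rad/s): [2.57, 2.57, 3.14, 3.14, 3.14, 3.14].

INTERFACE

Orientations are given as a rotation vector (axis times angle).
In Python, from bench import * gives the robot as it stands.
- The arm moves only by the tool apply_moves, never from a script. Its argument "deltas" is a list of rows, each a list of 3 entries, a list of its own where there are three numbers: the opening, from -1 (shut) to 1 (fully open), so that 0 is half open, then the shift along the tool's x, y, z each as a share of 0.15 m, from -1 to 1, then the turn, a rotation vector about the tool's x, y, z each as a share of 90 degrees, from -1 to 1. A call has 1 to 12 rows; each row shifts and turns the commanded pose from where the row before left it, along the tool's axes as they then stand; what a row does not reach is not made up. A row lasts 1/12 s, in which the tool goes at most 41.7 mm and 7.16 degrees, less where a joint would pass 70% of its speed; a pose out of reach is approached as far as the arm can. A call with a number of a shift or a turn outside -1 to 1 is refused whole. A call with a gripper value outside its range is refused whole. The fingers move at their own pace and stop on an object; the grip force is fixed at half the most. Time passes only in rows, so rows that do not move let the fingers close. It gives the time, the measured TCP pose, the force, the opening and the grip force at its end, in the units of the state.
- observe(): the state, without advancing time (a new reading comes with each control period).
- snapshot(name): name is "scene" or "side" or "wrist"; returns a dict with "img" (480x640x3 uint8, red, green, blue), "camera_matrix" (3x3 intrinsics, pixels), "R" (3x3) and "t" (3): a world point X has camera coordinates R X + t; the wrist camera has in their place "hand_eye" (4x4, takes a point from camera to tool coordinates, whose origin is the TCP and whose axes are the flange's). Camera axes: x right, y down, z forward; pixel columns grow to the right and rows downward; lengths in mm; the calibration is good to about 2 mm. A picture is of the moment at which its call begins: read the wrist's pose just before it. There is no depth.
- finish_job(): hands the job in; it is judged then, once.
The state is a dict: "time": time; "qpos": joint angles; "qd": joint speeds; "effort": joint torques, N m; "eef_pos": TCP position; "ee_rot": TCP orientation; "wrist_force": force on the tool from outside, world axes, zero at the start; "wrist_torque": the same for the moment, N m; "width": finger opening in mm; "finger_force": force on a finger pad.
Only numpy, scipy, OpenCV 4.12 (cv2) and the standard library are available. Lean on these libraries where they do the work, as an engineer would, in place of code of your own. Each camera call takes 0.05 s, during which the arm holds its last target. There are 200 camera calls.

## Working session

There is one attempt and no reset: what is moved stays moved. The work goes in short steps, Python scripts to look and compute and a tool call to move; the robot and the scene stay as the last step left them, time stands still between calls to the robot, and variables do not carry over. Pictures are saved under pics/ and viewed, at most 10 in all, crops included, and the job is handed in when it is done.

Besides the shell and the picture viewer there is one more tool, called after "Request:" as name([rows], argument=value, ...), one row to a line, values as JSON. apply_moves: Moves the arm, as the interface text tells. Its arguments: {"type":"object","properties":{"deltas":{"type":"array"}},"required":["deltas"]}

```bash
mkdir -p pics; ls; python3 - <<'E'
from bench import *
import cv2,pickle
for n in("scene","side"):
    s=snapshot(n); pickle.dump(s,open(f"pics/{n}0.pkl","wb")); cv2.imwrite(f"pics/{n}0.png",s["img"][:,:,::-1])
    print(n,s["camera_matrix"].tolist(),s["R"].tolist() ,s["t"])
print(observe())
E
```

```text
pics
scene [[526.9824906100575, 0.0, 326.57396065047493], [0.0, 526.9824906100575, 242.00274087320287], [0.0, 0.0, 1.0]] [[-0.6057679709260553, 0.7953226788026173, 0.022516704518172878], [0.4703270304353965, 0.38077003493458866, -0.7961197553997347], [-0.6417457828781977, -0.4716736340714214, -0.6047200452109287]] [ 267.97831775 -154.92248702 1654.26066156]
side [[567.5750297519704, 0.0, 325.3379114299509], [0.0, 567.5750297519704, 239.85168193585324], [0.0, 0.0, 1.0]] [[-0.9666232728878167, -0.2561856584433757, -0.0028907991246776973], [-0.13692492646353063, 0.5261072571999453, -0.8393227736899], [0.21654332782286764, -0.8109131040558443, -0.543625721288014]] [ 530.2496372   158.21596097 1343.17755179]
{'time': 0.1, 'qpos': array([-1.21429218e+00,  3.78018708e-01,  7.97920397e-02,  1.27439388e+00,
        8.50003584e-06,  1.46050748e+00]), 'qd': array([-0.00104317, -0.00280105,  0.00328532, -0.00053684, -0.00314861,
        0.00058204]), 'effort': array([ 2.31925449e-03, -4.64693677e+01,  2.70582354e+01,  1.19989458e-02,
       -3.25592021e-05,  8.02196123e-07]), 'eef_pos': array([ 258.58409323, -512.95782338,  241.45049772]), 'ee_rot': array([-3.05465058e+00, -7.26178815e-01,  3.38426446e-04]), 'wrist_force': array([ 0.40734893, -0.64802366, -0.77903906]), 'wrist_torque': array([ 0.02319903,  0.06583013, -0.01698041]), 'finger_force': 0.0, 'width': 85.3770148992783}
```

View pics/scene0.png

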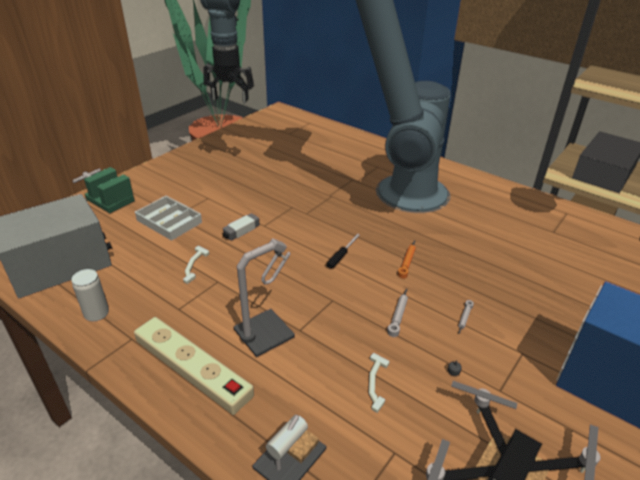

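View pics/side0.png

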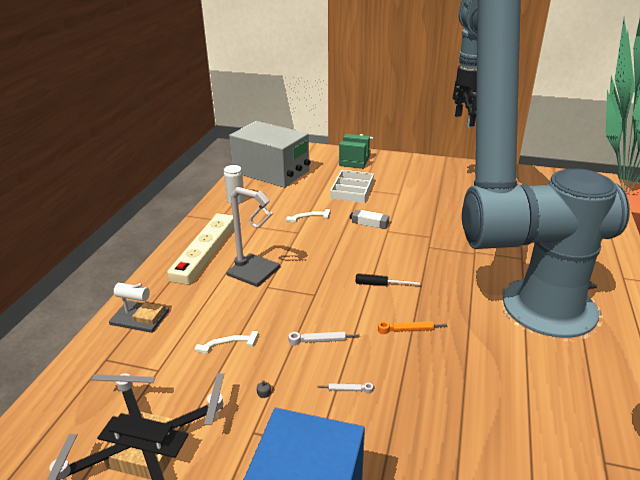

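Candidates are the steel driver at scene (398,312) / side (320,337), the smaller steel one at scene (466,315) / side (347,387), and the orange one at scene (407,260). The larger steel one fits. I'll check it and the hook in one enlarged crop.

```bash
python3 - <<'E'
import cv2,numpy as np
a=cv2.imread("pics/scene0.png");b=cv2.imread("pics/side0.png")
def c(i,x,y,w,h,s): return cv2.resize(i[y:y+h,x:x+w],(w*s,h*s),interpolation=cv2.INTER_CUBIC)
# drivers: scale 4 ->400x300 from 100x75 ; hook: scale 5 -> 80x60
p=np.vstack([np.hstack([c(a,380,275,100,75,4),c(b,280,325,100,75,4)]),np.hstack([c(a,232,235,80,60,5),c(b,215,175,80,60,5)])])
cv2.imwrite("pics/crop1.png",p)
E
```

```text
(no output)
```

View pics/crop1.png

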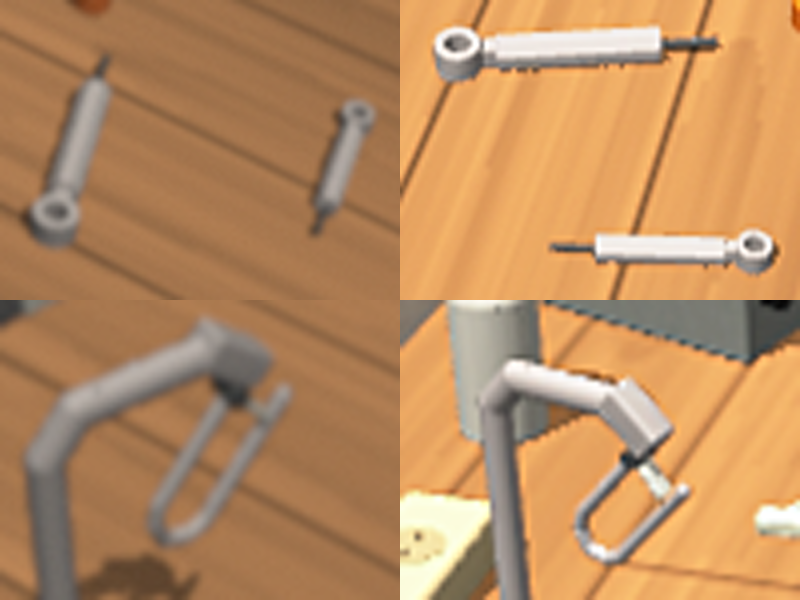

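The crop confirms it. The left driver is clearly larger, with its eye-ring top at scene (394,327.8) / side (294.5,335.8) and its bit end at scene (406.3,289.5) / side (359.5,335.8). The nose tip is at scene (288.8,252.6) / side (272,212.6), and the nose runs down-left in both views. Next I'll compute the poses.

```bash
cat > h.py <<'E'
import numpy as np,pickle,cv2
from scipy.optimize import least_squares
from scipy.spatial.transform import Rotation as Ro
C=[pickle.load(open(f"pics/{n}0.pkl","rb")) for n in("scene","side")]
def proj(s,X,R=None,t=None):
    R=s["R"] if R is None else R; t=s["t"] if t is None else t
    p=s["camera_matrix"]@(R@np.asarray(X,float)+t); return p[:2]/p[2]
def tri(px,z=None):
    f=lambda X:np.r_[np.concatenate([proj(s,X)-p for s,p in zip(C,px)]),[] if z is None else [X[2]-z]]
    r=least_squares(f,[500,0,50]); return r.x,np.abs(r.fun).max()
E
python3 - <<'E'
from h import *
A,B=lambda x,y:np.array([380+x/4,275+y/4]),lambda x,y:np.array([280+(x-400)/4,325+y/4])
H,S=lambda x,y:np.array([232+x/5,235+(y-300)/5]),lambda x,y:np.array([215+(x-400)/5,175+(y-300)/5])
e=tri([A(56,211),B(458,43)],18);b=tri([A(105,58),B(718,43)],9)
print("eye",e,"bit",b); d=(b[0]-e[0])[:2];print(np.linalg.norm(d),np.degrees(np.arctan2(*-d[::-1])))
t=tri([H(284,389),S(684,489)]);t2=tri([H(284,389),S(684,489)],195);print("tip",t,t2)
# fit tip+yaw using tip pixels, nose line pts (bar direction), spine top
tp=[H(284,389),S(684,489)]; ln=[H(212,515),S(618,553)]; sl=[(H(232,402),H(160,495)),(S(635,462),S(582,520))]
def ax(y): d=np.array([np.cos(y),np.sin(y),0]);k=np.radians(40);z=d*np.sin(k)+[0,0,np.cos(k)];x=-d*np.cos(k)+[0,0,np.sin(k)];return x,z
def dist(p,a,b): n=(b-a)/np.linalg.norm(b-a);return (p-a)[0]*n[1]-(p-a)[1]*n[0]
def f(q):
    T=np.r_[q[:2],195];x,z=ax(q[2]);r=[]
    for i,s in enumerate(C):
        P=lambda a,c:proj(s,T+a*x+c*z)
        r+=list(P(0,2)-tp[i])+[dist(ln[i],P(0,0),P(0,-62))]+[dist(p,P(28,0),P(28,-62)) for p in sl[i]]
    return r
r=least_squares(f,[*t2[0][:2],3.14]);print("nose",r.x,np.degrees(r.x[2]),np.round(r.fun,2),np.sqrt(np.diag(np.linalg.inv(r.jac.T@r.jac)))*.5)
E
```

```text
eye (array([547.18713914, 267.00308928,  17.98993531]), np.float64(0.02979102000375633)) bit (array([412.1738064 , 220.63889161,   8.94880333]), np.float64(0.28428255742215924))
142.7523689562961 18.952706605131855
tip (array([660.32842145,  63.22332689, 196.93852831]), np.float64(0.40392538393118116)) (array([659.94343582,  62.13173112, 195.28201408]), np.float64(0.7103181696344336))
nose [660.60502435  64.1723421    2.83209224] 162.2669327537439 [ 0.91  0.56  0.58  1.2  -0.82  0.39  0.08 -0.94  0.69  0.79] [0.64071837 0.9116088  0.02796626]
```

The larger steel driver's eye is at (547,267), with its x axis at a yaw of 19°. The nose tip is at (660.5,64,195), with the nose leaning toward 162°. I'll turn the tool first, with the half-turn chosen to keep joint 6 in range.

Request:
apply_moves([
  [1,[0,0,0],[0,0,-0.079]],
  [1,[0,0,0],[0,0,-0.079]],
  [1,[0,0,0],[0,0,-0.079]],
  [1,[0,0,0],[0,0,-0.079]],
  [1,[0,0,0],[0,0,-0.079]],
  [1,[0,0,0],[0,0,-0.079]],
  [1,[0,0,0],[0,0,-0.079]],
  [1,[0,0,0],[0,0,-0.079]],
  [1,[0,0,0],[0,0,-0.079]],
  [1,[0,0,0],[0,0,-0.079]],
  [1,[0,0,0],[0,0,-0.079]],
  [1,[0,0,0],[0,0,-0.079]],
])

```text
time: 1.1
eef_pos: [258.6, -513.1, 241.7]
ee_rot: [-1.747, -2.61, -0.001]
wrist_force: [-0.3, 0.0, 0.3]
width: 85.0
finger_force: 0.0
```

Request:
apply_moves([
  [1,[0,0,0],[0,0,-0.079]],
  [1,[0,0,0],[0,0,-0.079]],
  [1,[0,0,0],[0,0,-0.079]],
  [1,[0,0,0],[0,0,-0.079]],
  [1,[0,0,0],[0,0,-0.079]],
  [1,[0,0,0],[0,0,-0.079]],
  [1,[0,0,0],[0,0,-0.079]],
  [1,[0,0,0],[0,0,-0.079]],
  [1,[0,0,0],[0,0,-0.079]],
  [1,[0,0,0],[0,0,-0.079]],
  [1,[0,0,0],[0,0,-0.079]],
  [1,[0,0,0],[0,0,-0.079]],
])

```text
time: 2.1
eef_pos: [258.6, -513.1, 241.7]
ee_rot: [0.484, -3.104, -0.002]
wrist_force: [0.6, -0.6, -0.5]
width: 85.3
finger_force: 0.0
```

```bash
cat >> h.py <<'E'
def go(P,yaw=None,Rt=None):
    "print shift (shares of 150mm) and turn (shares of 90deg) in tool axes to reach TCP P"
    from bench import observe
    o=observe();R=Ro.from_rotvec(o["ee_rot"])
    print("t",round(o["time"],2),"q",np.round(o["qpos"],3),"pos",o["eef_pos"].round(1),"w",round(o["width"],1),"ff",round(o["finger_force"],1),"F",o["wrist_force"].round(1))
    if yaw is not None: Rt=Ro.from_euler("z",yaw,degrees=True)*Ro.from_euler("x",180,degrees=True)
    d=R.inv().apply(np.array(P)-o["eef_pos"]);print("shift mm",d.round(1),"share",(d/150).round(4))
    if Rt is not None: print("turn share",((R.inv()*Rt).as_rotvec(degrees=True)/90).round(4))
    return o
E
python3 -c "
from h import *
go([494,249,200],198.95)"
```

```text
t 2.1 q [-1.214  0.378  0.08   1.274 -0.    -1.524] pos [ 258.6 -513.1  241.7] w 85.3 ff 0.0 F [ 0.6 -0.6 -0.5]
shift mm [-456.4  654.1   42.5] share [-3.0425  4.3609  0.2834]
turn share [ 0.0008 -0.     -0.0135]
```

Request:
apply_moves([
  [1,[-0.127,0.182,0.012],[0,0,0]],
  [1,[-0.127,0.182,0.012],[0,0,0]],
  [1,[-0.127,0.182,0.012],[0,0,0]],
  [1,[-0.127,0.182,0.012],[0,0,0]],
  [1,[-0.127,0.182,0.012],[0,0,0]],
  [1,[-0.127,0.182,0.012],[0,0,0]],
  [1,[-0.127,0.182,0.012],[0,0,0]],
  [1,[-0.127,0.182,0.012],[0,0,0]],
  [1,[-0.127,0.182,0.012],[0,0,0]],
  [1,[-0.127,0.182,0.012],[0,0,0]],
  [1,[-0.127,0.182,0.012],[0,0,0]],
  [1,[-0.127,0.182,0.012],[0,0,0]],
])

```text
time: 3.1
eef_pos: [378.9, -130.8, 220.4]
ee_rot: [0.474, -3.105, -0.0]
wrist_force: [0.9, -0.2, 0.4]
width: 85.4
finger_force: 0.0
```

Request:
apply_moves([
  [1,[-0.127,0.182,0.012],[0,0,0]],
  [1,[-0.127,0.182,0.012],[0,0,0]],
  [1,[-0.127,0.182,0.012],[0,0,0]],
  [1,[-0.127,0.182,0.012],[0,0,0]],
  [1,[-0.127,0.182,0.012],[0,0,0]],
  [1,[-0.127,0.182,0.012],[0,0,0]],
  [1,[-0.127,0.182,0.012],[0,0,0]],
  [1,[-0.127,0.182,0.012],[0,0,0]],
  [1,[-0.127,0.182,0.012],[0,0,0]],
  [1,[-0.127,0.182,0.012],[0,0,0]],
  [1,[-0.127,0.182,0.012],[0,0,0]],
  [1,[0,0,0],[0,0,-0.0135]],
])

```text
time: 4.1
eef_pos: [490.3, 221.4, 199.8]
ee_rot: [-0.516, 3.098, 0.004]
wrist_force: [0.6, -0.4, -0.4]
width: 85.2
finger_force: 0.0
```

```bash
python3 - <<'E'
from h import *
from bench import snapshot
o=go([494,249,14],198.95)
s=snapshot("wrist");pickle.dump((o,s),open("pics/w1.pkl","wb"))
cv2.imwrite("pics/w1.png",s["img"][:,:,::-1]);print(s["hand_eye"].round(3).tolist(),s["camera_matrix"].tolist())
E
```

```text
t 4.1 q [ 0.305  0.317 -0.117  1.136  0.002 -0.025] pos [490.3 221.4 199.8] w 85.2 ff 0.0 F [ 0.6 -0.4 -0.4]
shift mm [-12.3  24.5 185.9] share [-0.0823  0.1635  1.2392]
turn share [ 0.0014  0.0006 -0.0003]
[[0.001, -0.957, -0.29, 74.813], [1.0, 0.002, -0.001, 0.69], [0.002, -0.29, 0.957, -130.223], [0.0, 0.0, 0.0, 1.0]] [[426.76380309964156, 0.0, 317.2421737351249], [0.0, 426.76380309964156, 241.69290367672932], [0.0, 0.0, 1.0]]
```

View pics/w1.png

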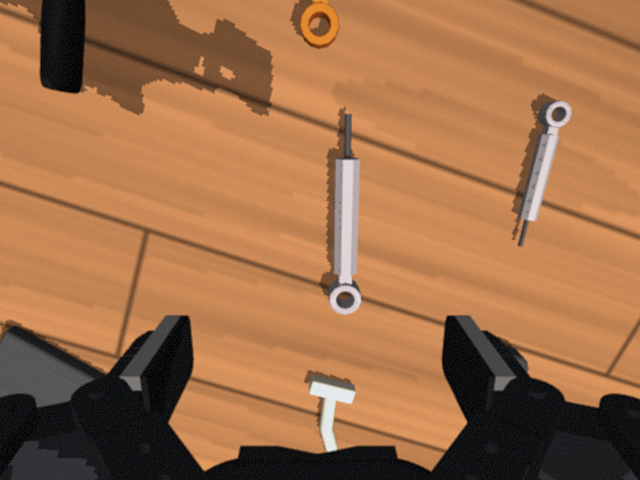

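The wrist view shows the target driver's eye ring at (345,298), its handle running from (344.5,273) to (347,159), and its bit end at (347.5,115). Leg_a lies beyond the eye at about (332,390).

```bash
cat >> h.py <<'E'
def wray(o,s,px,z):
    R=Ro.from_rotvec(o["ee_rot"]).as_matrix();H=s["hand_eye"]
    d=R@H[:3,:3]@np.linalg.inv(s["camera_matrix"])@[*px,1];c=o["eef_pos"]+R@H[:3,3]
    return c+d*(z-c[2])/d[2]
E
python3 - <<'E'
from h import *
o,s=pickle.load(open("pics/w1.pkl","rb"))
e=wray(o,s,(345,298),18);b=wray(o,s,(347.5,115),9);h=wray(o,s,(347,159),18);n=wray(o,s,(344.5,273),18)
print(e,b,h,n);d=(e-b)[:2];print(np.linalg.norm(d),np.degrees(np.arctan2(d[1],d[0])));d=(e-h)[:2];print(np.linalg.norm(d),np.degrees(np.arctan2(d[1],d[0])))
E
```

```text
[546.12746233 264.66299577  18.        ] [414.20376373 218.95743374   9.        ] [443.03935575 228.51486717  18.        ] [526.26253898 256.9851797   18.        ]
139.61683513554118 19.108874702311816
109.24213894150802 19.323358024039837
```

Request:
apply_moves([
  [1,[-0.038,0.077,0.1],[0.0014,0.0006,-0.003]],
  [1,[-0.039,0.078,0.15],[0,0,0]],
  [1,[0,0,0.2],[0,0,0]],
  [1,[0,0,0.2],[0,0,0]],
  [1,[0,0,0.2],[0,0,0]],
  [1,[0,0,0.15],[0,0,0]],
  [1,[0,0,0.12],[0,0,0]],
  [1,[0,0,0.06],[0,0,0]],
  [1,[0,0,0],[0,0,0]],
  [1,[0,0,0],[0,0,0]],
])

```text
time: 4.98
eef_pos: [492.5, 241.2, 24.1]
ee_rot: [0.514, -3.098, 0.004]
wrist_force: [-0.1, 1.0, 0.8]
width: 85.4
finger_force: 0.0
```

```bash
python3 -c "
from h import *
go([493.6,247.1,14],199.2)"
```

```text
t 4.98 q [ 0.341  0.492 -0.347  0.734 -0.002  0.013] pos [492.5 241.2  24.1] w 85.4 ff 0.0 F [-0.1  1.   0.8]
shift mm [-2.9  5.2 10.1] share [-0.0194  0.0348  0.067 ]
turn share [-0.0016 -0.0011 -0.0042]
```

Request:
apply_moves([
  [1,[-0.01,0.017,0],[-0.0016,-0.0011,-0.004]],
  [1,[-0.01,0.018,0.03],[0,0,0]],
  [1,[0,0,0.037],[0,0,0]],
  [1,[0,0,0],[0,0,0]],
  [-1,[0,0,0],[0,0,0]],
  [-1,[0,0,0],[0,0,0]],
  [-1,[0,0,0],[0,0,0]],
  [-1,[0,0,0],[0,0,0]],
  [-1,[0,0,0],[0,0,0]],
  [-1,[0,0,0],[0,0,0]],
  [-1,[0,0,0],[0,0,0]],
  [-1,[0,0,0],[0,0,0]],
])

```text
time: 5.98
eef_pos: [494.2, 248.0, 14.1]
ee_rot: [-0.524, 3.096, 0.001]
wrist_force: [-1.3, -0.5, 4.2]
width: 16.3
finger_force: 60.2
```

```bash
python3 -c "
from h import *
go([493.6,247.1,114],199.2)"
```

```text
t 5.98 q [ 0.35   0.509 -0.349  0.712  0.     0.015] pos [494.2 248.   14.1] w 16.3 ff 60.2 F [-1.3 -0.5  4.2]
shift mm [  0.7  -0.6 -99.9] share [ 0.0044 -0.004  -0.6658]
turn share [0.0001 0.0009 0.0003]
```

Request:
apply_moves([
  [-1,[0,0,-0.04],[0,0,0]],
  [-1,[0,0,-0.1],[0,0,0]],
  [-1,[0,0,-0.17],[0,0,0]],
  [-1,[0,0,-0.17],[0,0,0]],
  [-1,[0,0,-0.17],[0,0,0]],
  [-1,[0,0,-0.17],[0,0,0]],
  [-1,[0,0,-0.17],[0,0,0]],
  [-1,[0,0,-0.17],[0,0,0]],
  [-1,[0,0,-0.17],[0,0,0]],
  [-1,[0,0,-0.15],[0,0,0]],
  [-1,[0,0,-0.05],[0,0,0]],
  [-1,[0,0,0],[0,0,0]],
])

```text
time: 6.98
eef_pos: [495.0, 248.3, 245.4]
ee_rot: [-0.524, 3.093, 0.002]
wrist_force: [-0.1, 0.3, -2.3]
width: 15.7
finger_force: 59.7
```

```bash
cat >> h.py <<'E'
TIP=np.array([660.5,64,195.]);YAW=162.3
EYE=np.array([-56,0,5.])   # eye in tool frame
def nose(yaw=None):
    y=np.radians(YAW if yaw is None else yaw);k=np.radians(40);d=np.array([np.cos(y),np.sin(y),0])
    z=d*np.sin(k)+[0,0,np.cos(k)];x=-d*np.cos(k)+[0,0,np.sin(k)];return np.stack([x,np.cross(z,x),z],1)
def target(p):
    "tool pose with the eye at p in nose frame"
    N=nose();R=N@np.diag([-1,1,-1]);return TIP+N@np.array(p)-R@EYE,Ro.from_matrix(R)
E
python3 -c "
from h import *
P,R=target([0,0,50]);print(P,R.as_rotvec());go(P,Rt=R)"
```

```text
[585.9525173   87.79113651 201.13633823] [ 0.37666421  2.41913721 -0.13709456]
t 6.98 q [0.35  0.328 0.018 1.256 0.    0.015] pos [495.  248.3 245.4] w 15.7 ff 59.7 F [-0.1  0.3 -2.3]
shift mm [ -32.8 -181.5   44.4] share [-0.2189 -1.21    0.2959]
turn share [ 0.1443 -0.4256  0.3928]
```

Request:
apply_moves([
  [-1,[0,0,0],[0.018,-0.0532,0.0491]],
  [-1,[0,0,0],[0.018,-0.0532,0.0491]],
  [-1,[0,0,0],[0.018,-0.0532,0.0491]],
  [-1,[0,0,0],[0.018,-0.0532,0.0491]],
  [-1,[0,0,0],[0.018,-0.0532,0.0491]],
  [-1,[0,0,0],[0.018,-0.0532,0.0491]],
  [-1,[0,0,0],[0.018,-0.0532,0.0491]],
  [-1,[0,0,0],[0.018,-0.0532,0.0491]],
  [-1,[0,0,0],[0,0,0]],
])

```text
time: 7.73
eef_pos: [489.2, 247.1, 237.7]
ee_rot: [0.371, 2.429, -0.145]
wrist_force: [-1.0, -0.4, -2.6]
width: 16.2
finger_force: 59.7
```

```bash
python3 -c "
from h import *
P,R=target([0,0,50]);go(P,Rt=R)"
```

```text
t 7.73 q [ 0.637  0.031 -0.589  0.504 -0.546  0.813] pos [489.2 247.1 237.7] w 16.2 ff 59.7 F [-1.  -0.4 -2.6]
shift mm [ -84.2 -122.5  118.3] share [-0.5614 -0.8164  0.7886]
turn share [-0.0029 -0.0051  0.0047]
```

Request:
apply_moves([
  [-1,[-0.07,-0.102,0.0986],[0,0,0]],
  [-1,[-0.07,-0.102,0.0986],[0,0,0]],
  [-1,[-0.07,-0.102,0.0986],[0,0,0]],
  [-1,[-0.07,-0.102,0.0986],[0,0,0]],
  [-1,[-0.07,-0.102,0.0986],[0,0,0]],
  [-1,[-0.07,-0.102,0.0986],[0,0,0]],
  [-1,[-0.07,-0.102,0.0986],[0,0,0]],
  [-1,[-0.07,-0.102,0.0986],[0,0,0]],
  [-1,[0,0,0],[-0.0029,-0.0051,0.0047]],
  [-1,[0,0,0],[0,0,0]],
])

```text
time: 8.57
eef_pos: [589.4, 86.8, 204.4]
ee_rot: [0.383, 2.417, -0.133]
wrist_force: [0.7, -0.2, -1.6]
width: 15.7
finger_force: 59.7
```

```bash
cat >> h.py <<'E'
def looks(tag):
    "enlarged crops round the predicted eye, scene | side, scale 5"
    from bench import snapshot,observe
    o=observe();e=o["eef_pos"]+Ro.from_rotvec(o["ee_rot"]).apply(EYE);im=[];info=[]
    for n in("scene","side"):
        s=snapshot(n);u=(proj(s,e)).round().astype(int);u=(u[0]-40,u[1]-45)
        i=np.ascontiguousarray(s["img"][u[1]:u[1]+120,u[0]:u[0]+80,::-1]);im.append(cv2.resize(i,None,fx=5,fy=5,interpolation=cv2.INTER_CUBIC))
        print(n,"origin",u,"pred eye px(crop)",((proj(s,e)-u)*5).round(),"tip",((proj(s,TIP)-u)*5).round(),"foot",((proj(s,TIP-62*nose()[:,2])-u)*5).round())
    cv2.imwrite(f"pics/{tag}.png",np.hstack(im));pickle.dump(o,open(f"pics/{tag}.pkl","wb"))
E
python3 -c "
from h import *
P,R=target([0,0,50]);go(P,Rt=R);looks('l1')"
```

```text
t 8.57 q [ 0.196  0.033 -0.729  0.174 -0.315  0.406] pos [589.4  86.8 204.4] w 15.7 ff 59.7 F [ 0.7 -0.2 -1.6]
shift mm [ 4.9 -0.1  0.2] share [ 0.0326 -0.0007  0.0013]
turn share [ 0.0007  0.0004 -0.0037]
scene origin (np.int64(261), np.int64(188)) pred eye px(crop) [198. 226.] tip [141. 331.] foot [ 61. 453.]
side origin (np.int64(241), np.int64(156)) pred eye px(crop) [200. 224.] tip [154. 286.] foot [ 94. 349.]
```

View pics/l1.png

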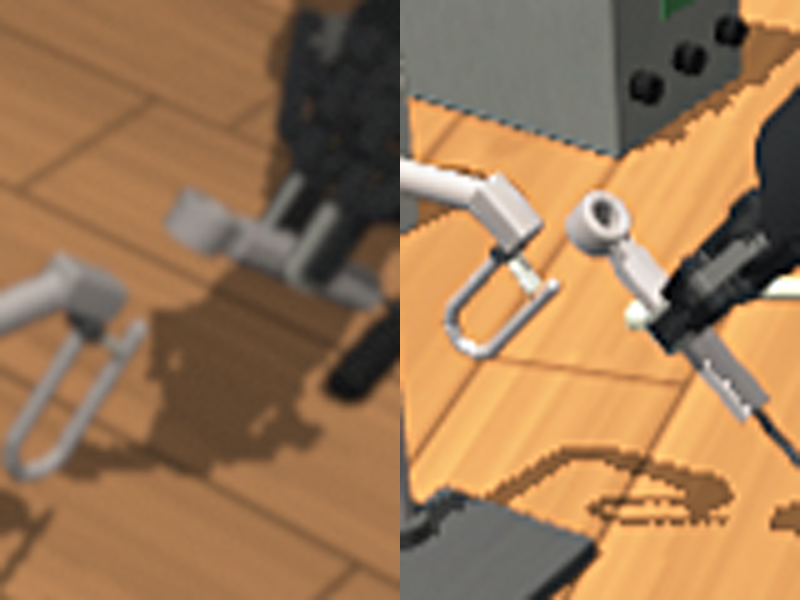

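The pictured eye is at crop scene (200,222) and side (200,224), and the prediction was (198,226) and (200,224). The nose lies along its predicted line. I'll correct the 5 mm in x and lower the eye to just above the tip for a close look.

Request:
apply_moves([
  [-1,[0.016,0,0.03],[0.0007,0,-0.0037]],
  [-1,[0.017,0,0.07],[0,0,0]],
  [-1,[0,0,0.07],[0,0,0]],
  [-1,[0,0,0.05],[0,0,0]],
  [-1,[0,0,0.02],[0,0,0]],
  [-1,[0,0,0],[0,0,0]],
])

```text
time: 9.17
eef_pos: [608.5, 83.0, 174.8]
ee_rot: [0.374, 2.416, -0.136]
wrist_force: [-0.2, -0.6, -0.9]
width: 16.1
finger_force: 59.7
```

```bash
python3 -c "
from h import *
P,R=target([0,0,14]);go(P,Rt=R);looks('l2')"
```

```text
t 9.17 q [ 0.179  0.105 -0.746  0.079 -0.306  0.384] pos [608.5  83.  174.8] w 16.1 ff 59.7 F [-0.2 -0.6 -0.9]
shift mm [ 0.7 -2.3  1.1] share [ 0.0046 -0.0154  0.0073]
turn share [0.0012 0.002  0.0007]
scene origin (np.int64(254), np.int64(204)) pred eye px(crop) [198. 223.] tip [176. 251.] foot [ 96. 373.]
side origin (np.int64(234), np.int64(165)) pred eye px(crop) [201. 226.] tip [189. 241.] foot [129. 304.]
```

View pics/l2.png

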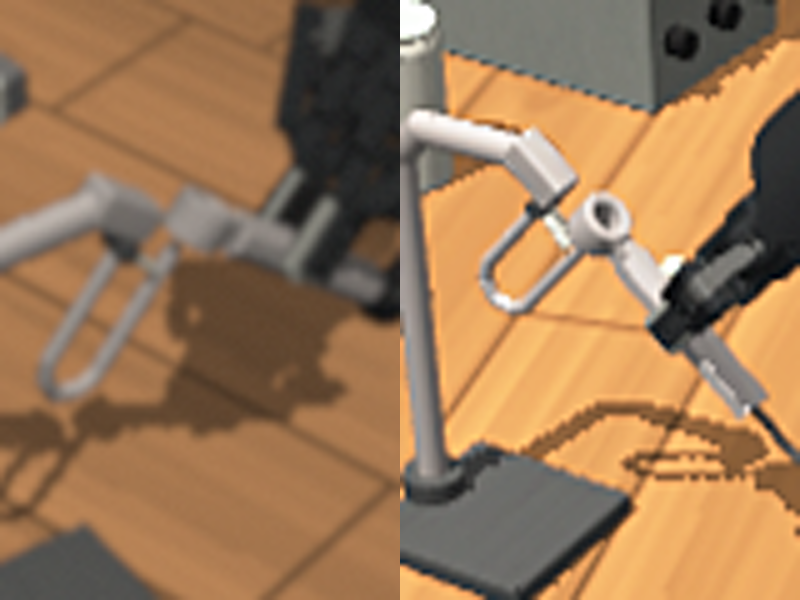

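The eye sits just over the tip: eye at scene (203,219) and side (601,223), nose entering at scene (178,250) and side (580,250). I'll correct the 2.3 mm in tool y and go down a little while watching the force.

Request:
apply_moves([
  [-1,[0.004,-0.008,0],[0.0012,0.002,0.0007]],
  [-1,[0,-0.007,0],[0,0,0]],
  [-1,[0,0,0.03],[0,0,0]],
  [-1,[0,0,0.03],[0,0,0]],
  [-1,[0,0,0.03],[0,0,0]],
  [-1,[0,0,0.02],[0,0,0]],
  [-1,[0,0,0],[0,0,0]],
])

```text
time: 9.85
eef_pos: [618.0, 77.2, 162.3]
ee_rot: [0.378, 2.418, -0.137]
wrist_force: [-2.4, 0.5, 0.2]
width: 16.0
finger_force: 60.0
```

```bash
python3 -c "
from h import *
P,R=target([0,0,-3]);o=go(P,Rt=R);print('F nose axes',nose().T@o['wrist_force'],o['wrist_torque']);looks('l3')"
```

```text
t 9.85 q [ 0.164  0.138 -0.747  0.044 -0.298  0.374] pos [618.   77.2 162.3] w 16.0 ff 60.0 F [-2.4  0.5  0.2]
shift mm [0.9 0.3 1.5] share [0.006  0.0023 0.01  ]
turn share [-0.0003  0.0007 -0.0008]
F nose axes [-1.71180097 -0.19707155  1.72213875] [0.13474242 0.4700376  0.03881804]
scene origin (np.int64(248), np.int64(209)) pred eye px(crop) [202. 227.] tip [206. 226.] foot [126. 348.]
side origin (np.int64(231), np.int64(168)) pred eye px(crop) [202. 226.] tip [204. 226.] foot [144. 289.]
```

View pics/l3.png

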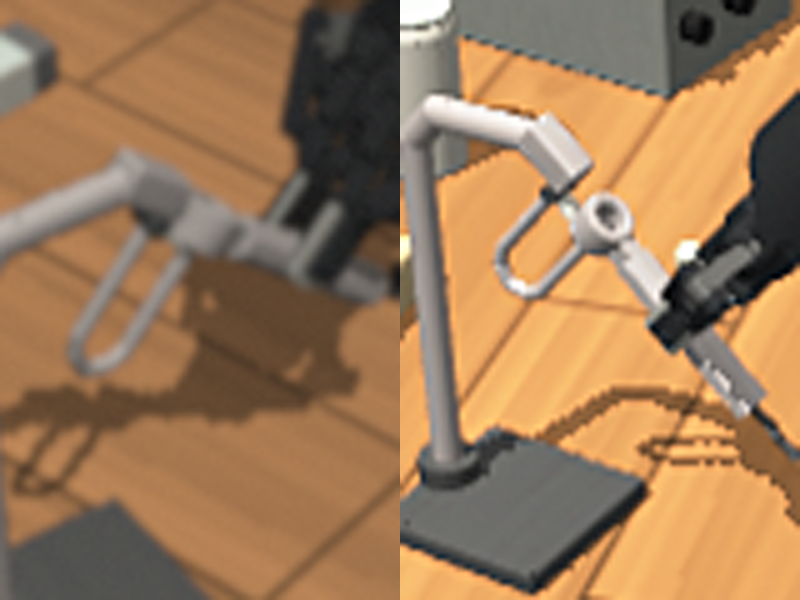

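A small bright dot shows inside the ring bore at side (612,211), which I take to be the nose tip, and the forces are small. I'll continue along the nose to the gate.

Request:
apply_moves([
  [-1,[0.006,0.002,0.02],[0,0,0]],
  [-1,[0,0,0.03],[0,0,0]],
  [-1,[0,0,0.03],[0,0,0]],
  [-1,[0,0,0.03],[0,0,0]],
  [-1,[0,0,0],[0,0,0]],
])

```text
time: 10.37
eef_pos: [626.2, 74.5, 147.2]
ee_rot: [0.378, 2.421, -0.138]
wrist_force: [-2.9, 1.3, -1.6]
width: 15.7
finger_force: 59.8
```

```bash
python3 -c "
from h import *
P,R=target([0,0,-20]);o=go(P,Rt=R);print('F nose axes',nose().T@o['wrist_force'],o['wrist_torque'])"
```

```text
t 10.37 q [ 0.155  0.174 -0.749  0.006 -0.291  0.367] pos [626.2  74.5 147.2] w 15.7 ff 59.8 F [-2.9  1.3 -1.6]
shift mm [-2.2  0.4  1.5] share [-0.0146  0.0027  0.0097]
turn share [-0.0005 -0.0015 -0.0001]
F nose axes [-3.39074735  0.37765973  0.81803582] [0.3469822  1.00108161 0.07414083]
```

Request:
apply_moves([
  [-1,[-0.007,0.002,0.02],[0,-0.0015,0]],
  [-1,[0,0,0.03],[0,0,0]],
  [-1,[0,0,0.03],[0,0,0]],
  [-1,[0,0,0.03],[0,0,0]],
  [-1,[0,0,0.03],[0,0,0]],
  [-1,[0,0,0.03],[0,0,0]],
  [-1,[0,0,0.03],[0,0,0]],
  [-1,[0,0,0],[0,0,0]],
])

```text
time: 11.03
eef_pos: [647.5, 68.5, 127.2]
ee_rot: [0.378, 2.414, -0.138]
wrist_force: [-0.6, 0.3, -0.5]
width: 16.1
finger_force: 59.7
```

```bash
python3 -c "
from h import *
P,R=target([0,0,-48]);o=go(P,Rt=R);print('F nose axes',nose().T@o['wrist_force'],o['wrist_torque']);looks('l4')"
```

```text
t 11.03 q [ 0.136  0.239 -0.74  -0.061 -0.282  0.351] pos [647.5  68.5 127.2] w 16.1 ff 59.7 F [-0.6  0.3 -0.5]
shift mm [ 1.9 -0.3 -0.2] share [ 0.0126 -0.002  -0.0011]
turn share [-0.0003  0.0028 -0.0011]
F nose axes [-0.84577623  0.07186214  0.03728881] [0.1819748  0.65034095 0.01592772]
scene origin (np.int64(236), np.int64(228)) pred eye px(crop) [201. 225.] tip [266. 131.] foot [186. 253.]
side origin (np.int64(222), np.int64(177)) pred eye px(crop) [199. 227.] tip [249. 181.] foot [189. 244.]
```

View pics/l4.png

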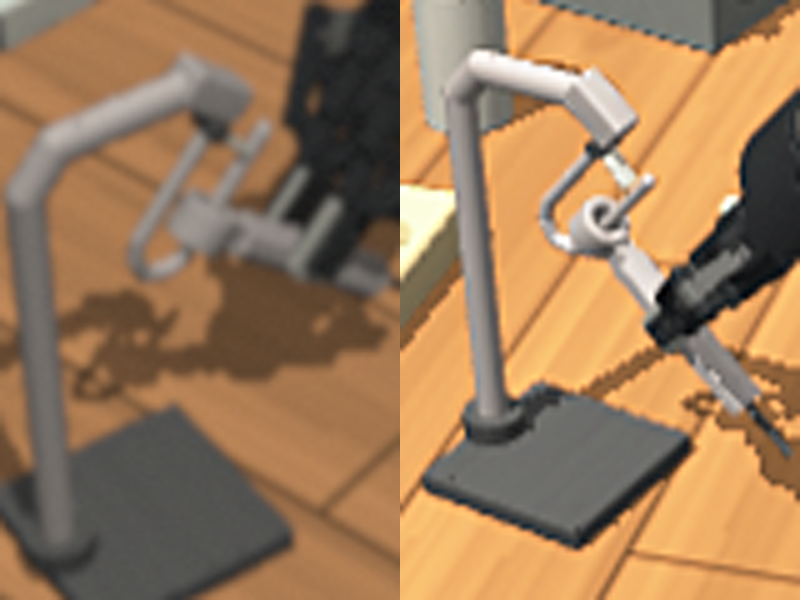

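The eye is threaded, and the nose protrudes through the ring at side (650,182). The gate is shut above the eye, at side (620,170) and scene (248,145). Now I'll release and back off along the tool axis.

Request:
apply_moves([
  [1,[0,0,0],[0,0,0]],
  [1,[0,0,0],[0,0,0]],
  [1,[0,0,0],[0,0,0]],
  [1,[0,0,0],[0,0,0]],
  [1,[0,0,0],[0,0,0]],
  [1,[0,0,0],[0,0,0]],
  [1,[0,0,0],[0,0,0]],
  [1,[0,0,-0.03],[0,0,0]],
  [1,[0,0,-0.08],[0,0,0]],
  [1,[0,0,-0.12],[0,0,0]],
  [1,[0,0,-0.15],[0,0,0]],
  [1,[0,0,-0.15],[0,0,0]],
])

```text
time: 12.13
eef_pos: [596.7, 84.4, 188.2]
ee_rot: [0.378, 2.416, -0.138]
wrist_force: [0.3, -0.3, 0.5]
width: 85.3
finger_force: 0.0
```

Request:
apply_moves([
  [1,[0,0,-0.15],[0,0,0]],
  [1,[0,0,-0.1],[0,0,0]],
  [1,[0,0,0],[0,0,0]],
  [1,[0,0,0],[0,0,0]],
  [1,[0,0,0],[0,0,0]],
  [1,[0,0,0],[0,0,0]],
  [1,[0,0,0],[0,0,0]],
  [1,[0,0,0],[0,0,0]],
  [1,[0,0,0],[0,0,0]],
  [1,[0,0,0],[0,0,0]],
  [1,[0,0,0],[0,0,0]],
  [1,[0,0,0],[0,0,0]],
])

```text
time: 13.13
eef_pos: [574.6, 91.7, 216.5]
ee_rot: [0.378, 2.415, -0.137]
wrist_force: [-0.1, -0.2, -0.6]
width: 85.2
finger_force: 0.0
```

```bash
python3 - <<'E'
from h import *
from bench import snapshot
go([600,80,200]);im=[];raw=[]
for n in("scene","side"):
    s=snapshot(n);u=proj(s,TIP-62*nose()[:,2]).astype(int)-[40,50]
    im.append(cv2.resize(np.ascontiguousarray(s["img"][u[1]:u[1]+120,u[0]:u[0]+80,::-1]),None,fx=5,fy=5,interpolation=cv2.INTER_CUBIC))
cv2.imwrite("pics/l5.png",np.hstack(im))
E
```

```text
t 13.13 q [ 0.216 -0.006 -0.733  0.212 -0.33   0.418] pos [574.6  91.7 216.5] w 85.2 ff 0.0 F [-0.1 -0.2 -0.6]
shift mm [-10.5  -3.5  30.5] share [-0.0701 -0.0231  0.2034]
```

View pics/l5.png

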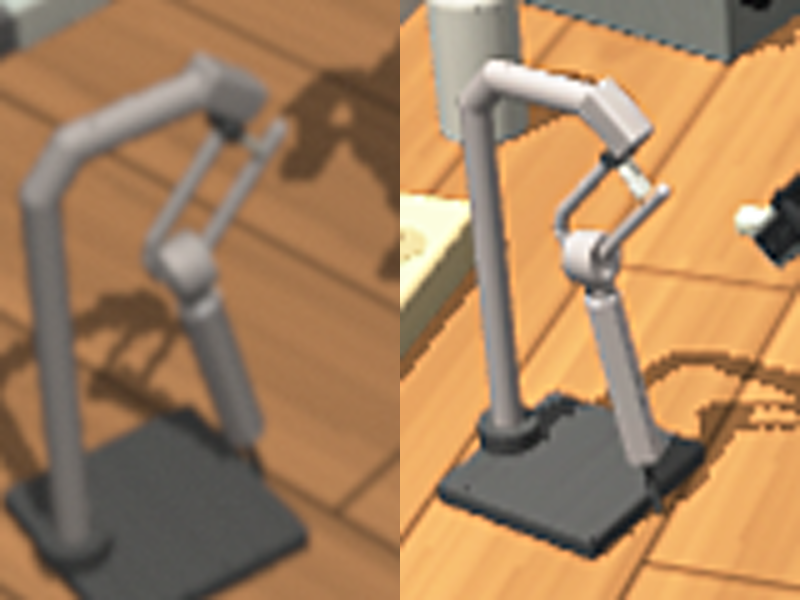

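The driver hangs from the closed hook with its eye at the foot (scene (188,262), side (588,257)), its handle on the open side, and the gate shut. I'll wait for it to settle and check for motion before handing in.

Request:
apply_moves([
  [1,[0,0,0],[0,0,0]],
  [1,[0,0,0],[0,0,0]],
  [1,[0,0,0],[0,0,0]],
  [1,[0,0,0],[0,0,0]],
  [1,[0,0,0],[0,0,0]],
  [1,[0,0,0],[0,0,0]],
  [1,[0,0,0],[0,0,0]],
  [1,[0,0,0],[0,0,0]],
  [1,[0,0,0],[0,0,0]],
  [1,[0,0,0],[0,0,0]],
  [1,[0,0,0],[0,0,0]],
  [1,[0,0,0],[0,0,0]],
])

```text
time: 14.23
eef_pos: [574.6, 91.8, 216.6]
ee_rot: [0.377, 2.415, -0.137]
wrist_force: [0.5, -0.1, -0.1]
width: 85.6
finger_force: 0.0
```

Request:
apply_moves([
  [1,[0,0,0],[0,0,0]],
  [1,[0,0,0],[0,0,0]],
  [1,[0,0,0],[0,0,0]],
  [1,[0,0,0],[0,0,0]],
  [1,[0,0,0],[0,0,0]],
  [1,[0,0,0],[0,0,0]],
  [1,[0,0,0],[0,0,0]],
  [1,[0,0,0],[0,0,0]],
  [1,[0,0,0],[0,0,0]],
  [1,[0,0,0],[0,0,0]],
  [1,[0,0,0],[0,0,0]],
  [1,[0,0,0],[0,0,0]],
])

```text
time: 15.23
eef_pos: [574.6, 91.8, 216.7]
ee_rot: [0.378, 2.415, -0.137]
wrist_force: [-0.1, 0.4, -0.5]
width: 85.5
finger_force: 0.0
```

```bash
python3 - <<'E'
from bench import *
import numpy as np
a=[snapshot("side")["img"].astype(int) for _ in range(5)]
d=[int((np.abs(a[i]-a[0]).max(2)[170:360,200:320]>25).sum()) for i in range(1,5)]
print(d)
if max(d)<15: print(finish_job())
E
```

```text
[0, 0, 0, 0]
the job is handed in; nothing more can be done
None
```

I handed the job in: the larger steel driver hangs still from the closed snap hook with its handle on the open side, the gripper is clear, and I touched none of the other loose things; the verdict itself was not shown.

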